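# Build up a pipe-rest roller on the assembly post

## Robot

A 6-joint arm with a two-finger parallel gripper is mounted at the origin on the work surface. World frame = base frame: x ahead of the robot, y to its left, z up, the work surface at z = 0. Lengths are in m, angles in rad, forces in N, time in s.
With the tool pointing down it reaches from about 0.35 to 0.975 m from the base axis. Payload 4.9 kg.
Tool frame: the origin (TCP) lies at the very end of the fingers, on their centre line; the grasp point (between the pads) lies 19 mm behind it; z points along the fingers, y is the line along which they close (so a half turn about z gives the same grasp; the last joint's range is limited). The gripper opens to 85 mm and grips with 20 to 120 N. Pads are 22 mm wide; open, the fingers measure 114 mm over their backs; the gripper's body (76 mm by 85 mm) begins 54 mm behind the grasp point. The pads swing forward as they close: fully open they stand 13 mm farther back than shut.
Start: joints at [-1.376, 0.053, 1.613, -0, 1.476, -0.119], TCP at [0.193, -0.594, 0.231] pointing down, gripper open.
Joint ranges: [-3.01, 3.01], [-1.01, 2.22], [0.06, 2.58], [-1.02, 4.17], [0.09, 2.62], [-3.14, 3.14]. Speed limits (rad/s): [2.57, 2.57, 3.14, 3.14, 3.14, 3.14].

## Interface

Orientations are given as a unit quaternion [w, x, y, z].
In Python, from plant import state, optics, ticket, nets gives the robot as it stands. The module is installed in compiled form; this text tells all that it offers.
- The arm moves only by the shell command python3 -m inch 'ROWS' [OPENING]. ROWS is JSON, a list of rows, each an object of numbers: "dx", "dy", "dz": the shift along the tool's x, y, z as a fraction of full scale; "rx", "ry", "rz": the turn, a rotation vector about the tool's x, y, z as a fraction of full scale. In form: [{"dx": .., "dy": .., "dz": .., "rx": .., "ry": .., "rz": ..}, ...]. A call has 1 to 5 rows; each row is the pose to reach, as a shift and turn from the pose commanded when the call began, along the tool's axes at that moment; what a row does not reach only later rows make up. Full scale, the value 1, is 0.8 m for a shift and 1.5 rad for a turn. A row lasts 1/10 s, in which the tool goes at most 50 mm and 8.59 degrees, less where a joint would pass 70% of its speed; a pose out of reach is approached as far as the arm can. A call with a number of a shift or a turn outside -1 to 1 is refused whole. A call with a gripper value outside its range is refused whole. OPENING is the opening, from -1 (shut) to 1 (fully open), set as the call begins (- or left out, the last holds). The fingers move at their own pace and stop on an object; the grip force is fixed at half the most. Time passes only in rows, so rows that repeat a pose let the fingers close. It gives the time, the measured TCP pose, the force, the opening and the grip force at its end, in the units of the state.
- state(): the state, without advancing time (a new reading comes with each control period).
- optics.grab_frame(name): name is "scene" or "top" or "wrist"; returns the picture (384x512x3 uint8, red, green, blue); there is no depth.
- optics.camera_info(name): a dict with "fx", "fy", "cx", "cy" (pixels), "R" (3x3) and "t" (3): a world point X has camera coordinates R X + t. Camera axes: x right, y down, z forward; pixel columns grow to the right and rows downward; lengths in m; the calibration is good to about 2 mm. A picture is of the moment at which its call begins: read the wrist's pose just before it. camera_info takes no time and is no camera call; for the wrist camera it gives the pose at the moment of the call.
- ticket.job_done(): hands the job in; it is judged then, once.
Trained networks look in the newest picture that a camera, given by its name, has taken for a name from the list of things; names that differ only in an ending like _2 or _b are one class to them, and where a whole thing is asked for, a point or a joint stands for the part that bears it (a point fixed in the world has none). Each returns a list of dicts, best first, with "confidence" (0 to 1); they miss things now and then, are a little off and sometimes report something else, mostly with a low value. They report only what shows in the picture. A call takes as long as a camera call. They do not tell look-alikes from the thing itself.
- nets.boxes_of(camera, name): "bbox" ([centre column, centre row, width, height] in pixels, round what is visible of it).
- nets.outline_of(camera, name): "pixels" (384x512 bool, what is visible of it) and "bbox" ([centre column, centre row, width, height] in pixels, round what is visible of it).
The state is a dict: "time": time; "joint_pos": joint angles; "joint_vel": joint speeds; "joint_efforts": joint torques, N m; "tool_pos": TCP position; "tool_rot": TCP orientation; "contact_force": force on the tool from outside, world axes, zero at the start; "ft_torque": the same for the moment, N m; "gripper_width": opening from 0.0 (shut) to 1.0 (fully open); "grasp_force": force on a finger pad.
Only numpy, scipy, OpenCV 4.12 (cv2) and the standard library are available. Lean on these libraries where they do the work, as an engineer would, in place of code of your own. Each camera call takes 0.05 s, during which the arm holds its last target. There are 200 camera calls.

## Task

Build up the pipe-rest roller on the upright assembly post: thread the grooved roller wheel on first, flat disc down and hub up, until it sits fully home on the seat, and let go of it; then thread the spacer sleeve down the same post until it stands squarely on the wheel's hub. Lower each part all the way down rather than letting it drop, do not tip the wheel over, and leave the brick, jar, wrench and mug where they are.

Things in the scene. Friction and masses are not known exactly. Their poses are not given: they have to be found in the camera images.
- fixture: Fixed to the bench, place varies: square grey plate 120 x 120 x 18 mm, round steel boss (diameter 56, 12 mm high; its top is the seat, at 30 mm) and a vertical stepped steel post. Above the seat the post is 32 mm thick up to 38 mm, tapers to a 22 mm spindle at 44 mm, and from 70 to 76 mm ends in a cone 10 mm across at the tip. Origin: centre of the plate's underside, on the post's axis; z up.
- seat (a point): Centre of the seat face on which the wheel must rest, on the post's axis, 30 mm above the bench.
- post_tip (a point): Top of the post, on its axis, 106 mm above the bench.
- wheel: Loose aluminium roller wheel, about 0.4 kg, lying hub up on the bench: disc 110 mm in diameter, 14 mm thick, V groove round the rim; round hub 52 mm in diameter rises 32 mm above the disc (46 mm overall); 38 mm bore right through. Origin: centre of the disc's underside, which lies at the seat when home; z along the bore, hub end up. Can be taken by the hub from above.
- hub_top (a point): Centre of the wheel's upper hub face, 46 mm above the wheel's origin.
- sleeve: Loose aluminium spacer sleeve, about 0.4 kg, standing on the bench: plain tube 54 mm outside, 28 mm bore, 80 mm tall; goes over the 22 mm spindle, not over the thick part of the post. Origin: centre of its lower end, which rests on the wheel's hub, 46 mm above the seat, when home; z along the bore. Can be taken round its outside from above.
- firebrick: Bystander: a loose firebrick lying flat, 114 x 200 x 55 mm. Origin: centre of its underside.
- jar: Bystander: a closed amber jar, 80 mm in diameter, 100 mm tall. Origin: centre of its underside.
- wrench: Bystander: a steel wrench lying flat, 200 mm long along its x axis. Origin: near its middle, on the underside.
- mug: Bystander: a blue mug, 80 mm in diameter, 90 mm tall, handle on its +y side. Origin: centre of its underside.
Not all that is in view belongs to the job. What is shaped like the sleeve but green is not meant. Leave any green look-alike of the wheel alone.

How it is judged:
By the outcome, as a careful person would: the job done as asked, in the order asked, and still so for the second after the job is handed in, with the robot touching nothing.
It also fails if it takes over 54 s, if anything falls off the work surface, if the arm or the gripper's body presses on something with over 40 N, if the wrist force passes 120 N, or if a joint passes its speed limit or range.

## Working session

There is one attempt and no reset: what is moved stays moved. The work goes in short steps, Python scripts to look and compute and a shell command to move; the robot and the scene stay as the last step left them, time stands still between calls to the robot, and variables do not carry over. Pictures are saved under pics/ and viewed, at most 12 in all, crops included, and the job is handed in when it is done.

```bash
mkdir -p pics; cat > h.py <<'E'
import numpy as np, cv2
from plant import state, optics, ticket, nets
def ray(cam,u,v,z):
    c=optics.camera_info(cam);R=np.array(c["R"]);t=np.array(c["t"])
    d=R.T@np.array([(u-c["cx"])/c["fx"],(v-c["cy"])/c["fy"],1]);o=-R.T@t
    return o+d*(z-o[2])/d[2]
def proj(cam,X):
    c=optics.camera_info(cam);p=np.array(c["R"])@np.array(X)+np.array(c["t"])
    return np.array([c["fx"]*p[0]/p[2]+c["cx"],c["fy"]*p[1]/p[2]+c["cy"]])
E
python3 - <<'E'
from h import *
s=state();print(s)
ims=[]
for cam in ["top","scene"]:
    im=optics.grab_frame(cam);ims.append(im)
    for n in ["fixture","wheel","sleeve"]:
        for r in nets.boxes_of(cam,n):
            b=r["bbox"];print(cam,n,round(r["confidence"],2),np.round(b,1),np.round(ray(cam,b[0],b[1],0.03),3))
    c=optics.camera_info(cam);print(cam,-np.array(c["R"]).T@np.array(c["t"]))
    cv2.imwrite(f"pics/{cam}1.png",im[:,:,::-1])
E
```

```text
{'time': 0.0, 'joint_pos': array([-1.37601128e+00,  5.33915858e-02,  1.61430879e+00,  5.81759690e-06,
        1.47602069e+00, -1.18987983e-01]), 'joint_vel': array([-0.00076255,  0.00020934,  0.00121058, -0.0013434 ,  0.00172958,
        0.00034481]), 'joint_efforts': array([-9.87126941e-05, -3.93672502e+01, -3.70179319e+01, -8.88870409e-05,
        7.08683452e-03,  1.17348478e-06]), 'tool_pos': array([ 0.19279129, -0.59385425,  0.23003267]), 'tool_rot': array([-1.06355120e-03,  9.87718016e-01,  1.56243360e-01, -3.74288090e-05]), 'contact_force': array([ 0.98510149, -0.68835054, -0.0184209 ]), 'ft_torque': array([ 0.02629217,  0.00446446, -0.01567249]), 'grasp_force': 0.0, 'gripper_width': 0.9987044245990623}
top fixture 0.88 [183.1 211.2  44.5  44.4] [0.501 0.243 0.03 ]
top wheel 0.85 [234.7 251.6  30.5  28.3] [0.362 0.064 0.03 ]
top wheel 0.82 [246.6 196.9  31.5  34.7] [0.55  0.023 0.03 ]
top sleeve 0.54 [332.9 207.9  14.4  14.7] [ 0.511 -0.277  0.03 ]
top [0.45829065 0.00739309 1.48083829]
scene fixture 0.89 [326.1 214.7  40.3  35.2] [0.508 0.252 0.03 ]
scene wheel 0.94 [260.9 209.9  27.9  26.6] [0.584 0.043 0.03 ]
scene wheel 0.67 [291.8 184.7  31.1  17.6] [0.39  0.082 0.03 ]
scene sleeve 0.83 [190.6 177.9  13.9  21. ] [ 0.523 -0.279  0.03 ]
scene sleeve 0.53 [169.6 171.1  15.   20.6] [ 0.519 -0.378  0.03 ]
scene [1.6419638  0.4931565  0.90819909]
```

View pics/top1.png

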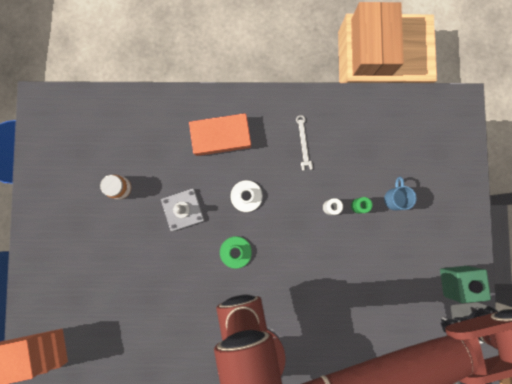

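View pics/scene1.png

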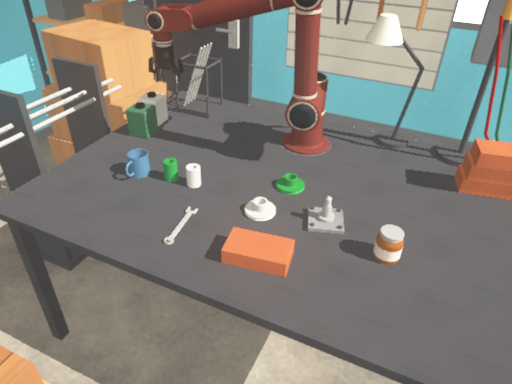

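The top view shows the white wheel at about (247,196), the white sleeve at (333,207) and the fixture at (183,210). The green look-alikes are at (236,252) and (362,205). I'll go above the wheel first.

```bash
R='{"dx":0.22,"dy":-0.2}'
python3 -m inch '[{"dx":0.22,"dy":-0.2},{"dx":0.22,"dy":-0.2},{"dx":0.22,"dy":-0.2},{"dx":0.22,"dy":-0.2},{"dx":0.22,"dy":-0.2}]' 1
python3 -m inch '[{"dx":0.22,"dy":-0.2},{"dx":0.22,"dy":-0.2},{"dx":0.22,"dy":-0.2},{"dx":0.22,"dy":-0.2},{"dx":0.22,"dy":-0.2}]' 1
```

```text
validation failed for argument at $[0]...
validation failed for argument at $[0]...
```

```bash
python3 -m inch '[{"dx":0.22,"dy":-0.2,"dz":0,"rx":0,"ry":0,"rz":0},{"dx":0.22,"dy":-0.2,"dz":0,"rx":0,"ry":0,"rz":0},{"dx":0.22,"dy":-0.2,"dz":0,"rx":0,"ry":0,"rz":0},{"dx":0.22,"dy":-0.2,"dz":0,"rx":0,"ry":0,"rz":0},{"dx":0.22,"dy":-0.2,"dz":0,"rx":0,"ry":0,"rz":0}]' 1
python3 -m inch '[{"dx":0.22,"dy":-0.2,"dz":0,"rx":0,"ry":0,"rz":0},{"dx":0.22,"dy":-0.2,"dz":0,"rx":0,"ry":0,"rz":0},{"dx":0.22,"dy":-0.2,"dz":0,"rx":0,"ry":0,"rz":0},{"dx":0.22,"dy":-0.2,"dz":0,"rx":0,"ry":0,"rz":0},{"dx":0.22,"dy":-0.2,"dz":0,"rx":0,"ry":0,"rz":0}]' 1
```

```text
time: 0.9
tool_pos: [0.3118, -0.3857, 0.2314]
tool_rot: [0.0, 0.988, 0.157, 0.0]
contact_force: [0.6, -0.2, -0.2]
gripper_width: 0.997
grasp_force: 0.0
time: 1.4
tool_pos: [0.4298, -0.179, 0.2317]
tool_rot: [0.0, 0.988, 0.157, 0.001]
contact_force: [-0.2, 0.1, 0.0]
gripper_width: 0.999
grasp_force: 0.0
```

```bash
python3 -m inch '[{"dx":0.22,"dy":-0.19,"dz":0,"rx":0,"ry":0,"rz":0},{"dx":0.22,"dy":-0.19,"dz":0,"rx":0,"ry":0,"rz":0},{"dx":0.22,"dy":-0.19,"dz":0,"rx":0,"ry":0,"rz":0},{"dx":0.22,"dy":-0.19,"dz":0,"rx":0,"ry":0,"rz":0},{"dx":0.22,"dy":-0.19,"dz":0,"rx":0,"ry":0,"rz":0}]' 1
python3 -m inch '[{"dx":0,"dy":0,"dz":0,"rx":0,"ry":0,"rz":0},{"dx":0,"dy":0,"dz":0,"rx":0,"ry":0,"rz":0}]'
cat >> h.py <<'E'
def rel(P,yaw=0):
    "world target TCP -> dx dy dz fractions"
    from scipy.spatial.transform import Rotation as Ro
    s=state();q=s["tool_rot"];R=Ro.from_quat([q[1],q[2],q[3],q[0]]).as_matrix()
    return np.round(R.T@(np.array(P)-s["tool_pos"])/0.8,4)
def circ(mask):
    (c,r)=cv2.minEnclosingCircle(np.argwhere(mask)[:,::-1].astype(np.float32));return c,r
def look(name,things,view=True):
    im=optics.grab_frame("wrist");cv2.imwrite(f"pics/{name}.png",im[:,:,::-1])
    c=optics.camera_info("wrist");print("cam",np.round(-np.array(c["R"]).T@np.array(c["t"]),3),"tcp",np.round(state()["tool_pos"],4))
    for n in things:
        for r in nets.outline_of("wrist",n):
            print(n,round(r["confidence"],2),np.round(r["bbox"],1),"mean rgb",im[r["pixels"]].mean(0).round())
    return im
E
python3 - <<'E'
from h import *
look("w1",["wheel","fixture"])
for c in["top"]:
  print(optics.camera_info("wrist")["R"])
E
```

```text
time: 1.9
tool_pos: [0.5505, 0.0204, 0.2315]
tool_rot: [-0.0, 0.988, 0.157, 0.0]
contact_force: [0.2, -1.5, 0.2]
gripper_width: 0.999
grasp_force: 0.0
time: 2.1
tool_pos: [0.5494, 0.018, 0.2311]
tool_rot: [0.0, 0.988, 0.157, -0.0]
contact_force: [-1.0, -1.1, -0.7]
gripper_width: 1.002
grasp_force: 0.0
cam [0.62  0.041 0.375] tcp [0.5492 0.0172 0.2312]
wheel 0.77 [251.3 156.2  85.4  84.7] mean rgb [235. 233. 226.]
wheel 0.55 [192.2 279.2  63.4  72.7] mean rgb [ 67. 149.  79.]
fixture 0.94 [ 62.  136.7 123.9 106.2] mean rgb [166. 161. 156.]
[[ 0.30730745 -0.95160975  0.00101222]
 [-0.91083424 -0.29383127  0.28990373]
 [-0.27557779 -0.09001154 -0.95705528]]
```

View pics/w1.png

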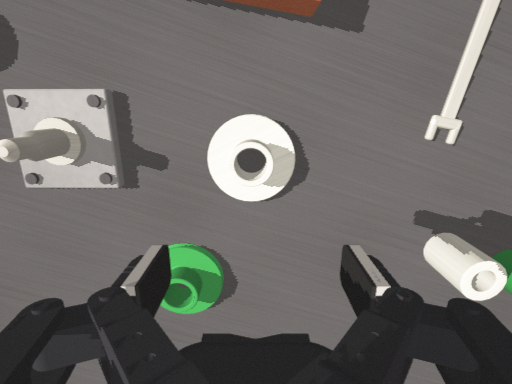

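The wrist view shows the wheel's disc centred at about (251,157) with its hub top near (252,162). The post tip is at about (10,150) and the sleeve's top ring at (487,281).

```bash
python3 - <<'E'
from h import *
print("wheel disc",ray("wrist",251.3,157,.012),"hub",ray("wrist",252,162,.046))
W=ray("wrist",251.3,157,.012)
print(proj("wrist",[W[0],W[1],.046]))
print("tip",ray("wrist",9,150,.106)," boss",ray("wrist",60,142,.030))
print("plate corners",[ray("wrist",u,v,.018)[:2].round(4) for u,v in[(4,90),(109,89),(118,187),(26,188)]])
print("sleeve top",ray("wrist",487,281,.08),"bot",ray("wrist",445,250,0.0))
print("rel above wheel z .1",rel([W[0],W[1],.1]), rel([W[0],W[1],.02]))
E
```

```text
wheel disc [0.5603327  0.02570947 0.012     ] hub [0.56062506 0.02454602 0.046     ]
[250.95409137 161.93161691]
tip [0.51304572 0.24449017 0.106     ]  boss [0.51106416 0.24588838 0.03      ]
plate corners [array([0.5477, 0.3219]), array([0.5861, 0.2066]), array([0.4726, 0.1759]), array([0.4353, 0.2872])]
sleeve top [ 0.51721925 -0.2777006   0.08      ] bot [ 0.51596697 -0.27959783  0.        ]
rel above wheel z .1 [ 0.017  -0.0067  0.1642] [ 0.017  -0.0067  0.2642]
```

```bash
python3 -m inch '[{"dx":0.017,"dy":-0.0067,"dz":0.05,"rx":0,"ry":0,"rz":0},{"dx":0.017,"dy":-0.0067,"dz":0.1,"rx":0,"ry":0,"rz":0},{"dx":0.017,"dy":-0.0067,"dz":0.15,"rx":0,"ry":0,"rz":0},{"dx":0.017,"dy":-0.0067,"dz":0.2,"rx":0,"ry":0,"rz":0},{"dx":0.017,"dy":-0.0067,"dz":0.23,"rx":0,"ry":0,"rz":0}]' 1
python3 -m inch '[{"dx":0,"dy":0,"dz":0.015,"rx":0,"ry":0,"rz":0},{"dx":0,"dy":0,"dz":0.03,"rx":0,"ry":0,"rz":0},{"dx":0,"dy":0,"dz":0.033,"rx":0,"ry":0,"rz":0},{"dx":0,"dy":0,"dz":0.033,"rx":0,"ry":0,"rz":0}]' 1
python3 - <<'E'
from h import *
print(rel([.5604,.025,.02]))
E
```

```text
time: 2.75
tool_pos: [0.5582, 0.0256, 0.0439]
tool_rot: [-0.0, 0.988, 0.155, -0.002]
contact_force: [-0.3, -0.4, 0.2]
gripper_width: 1.0
grasp_force: 0.0
time: 3.15
tool_pos: [0.5615, 0.0265, 0.0218]
tool_rot: [0.0, 0.988, 0.156, 0.001]
contact_force: [0.2, -1.0, 0.0]
gripper_width: 1.001
grasp_force: 0.0
[-0.0018  0.0013  0.0022]
```

```bash
python3 -m inch '[{"dx":0,"dy":0,"dz":0,"rx":0,"ry":0,"rz":0},{"dx":0,"dy":0,"dz":0,"rx":0,"ry":0,"rz":0},{"dx":0,"dy":0,"dz":0,"rx":0,"ry":0,"rz":0},{"dx":0,"dy":0,"dz":0,"rx":0,"ry":0,"rz":0},{"dx":0,"dy":0,"dz":0,"rx":0,"ry":0,"rz":0}]' -1
python3 -m inch '[{"dx":0,"dy":0,"dz":0,"rx":0,"ry":0,"rz":0},{"dx":0,"dy":0,"dz":0,"rx":0,"ry":0,"rz":0},{"dx":0,"dy":0,"dz":0,"rx":0,"ry":0,"rz":0}]'
```

```text
time: 3.65
tool_pos: [0.5618, 0.0271, 0.0227]
tool_rot: [-0.0, 0.988, 0.156, 0.001]
contact_force: [-0.9, 1.7, 5.3]
gripper_width: 0.582
grasp_force: 62.5
time: 3.95
tool_pos: [0.5618, 0.027, 0.0227]
tool_rot: [-0.0, 0.988, 0.156, 0.001]
contact_force: [-2.1, 0.7, 5.2]
gripper_width: 0.585
grasp_force: 62.5
```

```bash
python3 -m inch '[{"dx":0,"dy":0,"dz":-0.02,"rx":0,"ry":0,"rz":0},{"dx":0,"dy":0,"dz":-0.06,"rx":0,"ry":0,"rz":0},{"dx":0,"dy":0,"dz":-0.11,"rx":0,"ry":0,"rz":0},{"dx":0,"dy":0,"dz":-0.15,"rx":0,"ry":0,"rz":0},{"dx":0,"dy":0,"dz":-0.18,"rx":0,"ry":0,"rz":0}]'
python3 - <<'E'
from h import *
print(state()["contact_force"],rel([.512,.2455,.17]),rel([.512,.16,.17]))
look("w2",["wheel","fixture"])
E
```

```text
time: 4.45
tool_pos: [0.561, 0.0267, 0.1679]
tool_rot: [0.0, 0.988, 0.156, 0.001]
contact_force: [0.4, 0.0, -3.8]
gripper_width: 0.582
grasp_force: 63.8
[ 0.36494886  0.0085751  -3.7985951 ] [ 0.0261 -0.279  -0.0029] [-0.0069 -0.1774 -0.0028]
cam [0.632 0.05  0.317] tcp [0.5633 0.0266 0.1723]
wheel 0.89 [182.2 331.6  76.2  42. ] mean rgb [ 54. 115.  62.]
wheel 0.79 [257.  235.8 188.2 175.4] mean rgb [202. 199. 190.]
fixture 0.6 [ 53.1 157.3 106.3 120.7] mean rgb [145. 141. 137.]
```

View pics/w2.png

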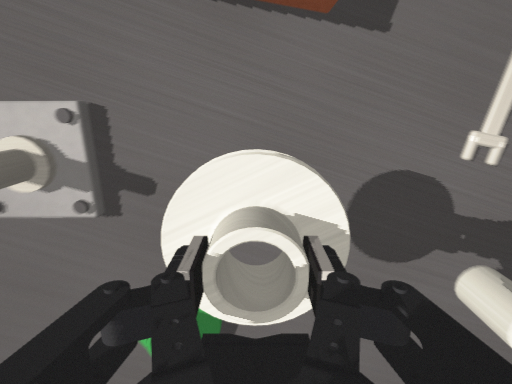

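```bash
python3 -m inch '[{"dx":-0.02,"dy":-0.05,"dz":-0.02,"rx":0,"ry":0,"rz":0},{"dx":-0.044,"dy":-0.11,"dz":-0.04,"rx":0,"ry":0,"rz":0},{"dx":-0.068,"dy":-0.17,"dz":-0.04,"rx":0,"ry":0,"rz":0},{"dx":-0.092,"dy":-0.23,"dz":-0.04,"rx":0,"ry":0,"rz":0},{"dx":-0.112,"dy":-0.28,"dz":-0.04,"rx":0,"ry":0,"rz":0}]'
python3 -m inch '[{"dx":0,"dy":0,"dz":0,"rx":0,"ry":0,"rz":0},{"dx":0,"dy":0,"dz":0,"rx":0,"ry":0,"rz":0},{"dx":0,"dy":0,"dz":0,"rx":0,"ry":0,"rz":0}]'
python3 - <<'E'
from h import *
look("w3",["fixture"])
c=optics.camera_info("wrist");np.savez("w3.npz",**{k:np.array(v) for k,v in c.items()})
E
```

```text
time: 5.1
tool_pos: [0.4038, 0.2125, 0.1942]
tool_rot: [0.0, 0.988, 0.156, -0.002]
contact_force: [0.9, 1.5, -3.7]
gripper_width: 0.585
grasp_force: 64.3
time: 5.4
tool_pos: [0.4063, 0.2111, 0.1954]
tool_rot: [0.0, 0.988, 0.156, -0.001]
contact_force: [-0.7, -0.3, -3.6]
gripper_width: 0.585
grasp_force: 64.6
cam [0.477 0.235 0.339] tcp [0.4068 0.2109 0.1957]
fixture 0.6 [249.7  64.2 125.9 126.6] mean rgb [167. 162. 158.]
```

View pics/w3.png

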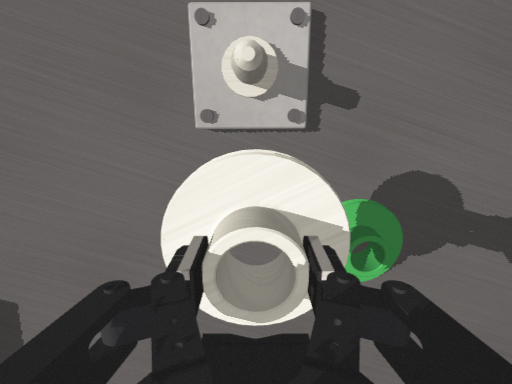

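```bash
python3 - <<'E'
from h import *
s=state();T=s["tool_pos"]
print("tip",ray("wrist",249,54,.106),"boss",ray("wrist",250,67,.030))
print("plate",np.mean([ray("wrist",u,v,.018)[:2] for u,v in[(189,2),(312,2),(306,128),(195,128)]],0))
im=cv2.imread("pics/w3.png",0)
zt=T[2]-.0227+.046
H=ray("wrist",256,273.5,zt);print("hub",H,H-T,proj("wrist",T+[0,0,.0233]))
D=ray("wrist",256.5,236,T[2]-.0227+.012);print("disc",D-T)
E
```

```text
tip [0.51104878 0.24967763 0.106     ] boss [0.51114278 0.25020455 0.03      ]
plate [0.51111089 0.24984578]
hub [0.40575064 0.21071101 0.21934839] [-1.25694256e-03 -9.04219372e-05  2.33000000e-02] [256.63811586 271.21898963]
disc [ 0.00216864  0.00057312 -0.0107    ]
```

```bash
python3 -m inch '[{"dx":0.05,"dy":-0.002,"dz":0,"rx":0,"ry":0,"rz":0},{"dx":0.1,"dy":-0.004,"dz":0,"rx":0,"ry":0,"rz":0},{"dx":0.139,"dy":-0.006,"dz":0,"rx":0,"ry":0,"rz":0},{"dx":0.139,"dy":-0.006,"dz":0,"rx":0,"ry":0,"rz":0},{"dx":0.139,"dy":-0.006,"dz":0,"rx":0,"ry":0,"rz":0}]'
python3 - <<'E'
from h import *
look("w4",["wheel"])
print(rel([.511,.2498,.118]), proj("wrist",[.511,.2498,.106]))
E
```

```text
time: 6.0
tool_pos: [0.5115, 0.2496, 0.1959]
tool_rot: [0.0, 0.988, 0.155, -0.001]
contact_force: [-0.2, -0.8, -4.7]
gripper_width: 0.582
grasp_force: 64.7
cam [0.581 0.273 0.34 ] tcp [0.5109 0.2497 0.1961]
wheel 0.87 [255.9 235.3 186.9 175.2] mean rgb [202. 199. 190.]
wheel 0.59 [344.8 318.1  69.9  76. ] mean rgb [ 63. 139.  74.]
[0.0007 0.0002 0.0979] [256.04279103 197.67465685]
```

View pics/w4.png

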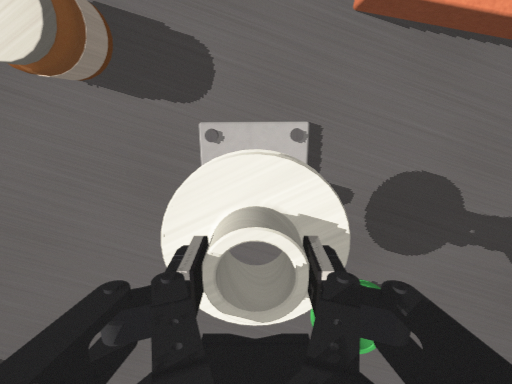

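Everything is centred as predicted, and the jar is well clear. Lowering.

```bash
python3 -m inch '[{"dx":0,"dy":0,"dz":0.03,"rx":0,"ry":0,"rz":0},{"dx":0,"dy":0,"dz":0.06,"rx":0,"ry":0,"rz":0},{"dx":0,"dy":0,"dz":0.085,"rx":0,"ry":0,"rz":0},{"dx":0,"dy":0,"dz":0.105,"rx":0,"ry":0,"rz":0},{"dx":0,"dy":0,"dz":0.115,"rx":0,"ry":0,"rz":0}]'
python3 - <<'E'
from h import *
look("w5",["wheel"])
print(rel([.511,.2498,.0527]), proj("wrist",[.511,.2498,.106]))
im=cv2.imread("pics/w5.png");cv2.imwrite("pics/w5c.png",cv2.resize(im[180:340,160:350],None,fx=3,fy=3))
E
```

```text
time: 6.6
tool_pos: [0.5096, 0.2501, 0.1032]
tool_rot: [0.0, 0.988, 0.156, -0.001]
contact_force: [0.5, 0.5, -4.0]
gripper_width: 0.584
grasp_force: 64.6
cam [0.58  0.274 0.246] tcp [0.5094 0.2501 0.1026]
wheel 0.86 [390.6 359.7  61.1  48.6] mean rgb [ 62. 141.  74.]
wheel 0.7 [258.1 236.7 188.9 177.4] mean rgb [202. 199. 189.]
[0.0012 0.001  0.0639] [257.91828293 248.55663725]
```

View pics/w5c.png

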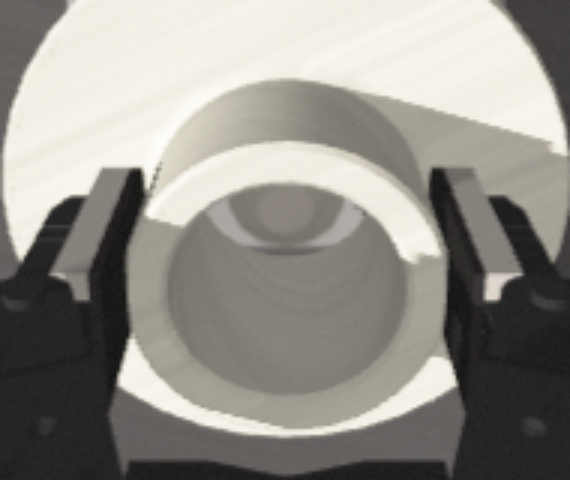

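The post tip shows inside the bore, centred left to right at about (256,251) in the full image. Continuing down slowly.

```bash
python3 -m inch '[{"dx":0,"dy":0,"dz":0.01,"rx":0,"ry":0,"rz":0},{"dx":0,"dy":0,"dz":0.02,"rx":0,"ry":0,"rz":0},{"dx":0,"dy":0,"dz":0.03,"rx":0,"ry":0,"rz":0},{"dx":0,"dy":0,"dz":0.03,"rx":0,"ry":0,"rz":0}]'
python3 -m inch '[{"dx":0,"dy":0,"dz":0.01,"rx":0,"ry":0,"rz":0},{"dx":0,"dy":0,"dz":0.02,"rx":0,"ry":0,"rz":0},{"dx":0,"dy":0,"dz":0.02,"rx":0,"ry":0,"rz":0}]'
```

```text
time: 7.1
tool_pos: [0.5105, 0.2506, 0.0795]
tool_rot: [0.0, 0.988, 0.156, -0.001]
contact_force: [2.0, 0.6, -4.9]
gripper_width: 0.585
grasp_force: 64.6
time: 7.4
tool_pos: [0.5105, 0.2506, 0.0634]
tool_rot: [0.0, 0.988, 0.156, -0.0]
contact_force: [1.4, 0.7, -5.2]
gripper_width: 0.584
grasp_force: 64.6
```

```bash
python3 -m inch '[{"dx":0,"dy":0,"dz":0.005,"rx":0,"ry":0,"rz":0},{"dx":0,"dy":0,"dz":0.009,"rx":0,"ry":0,"rz":0},{"dx":0,"dy":0,"dz":0.011,"rx":0,"ry":0,"rz":0},{"dx":0,"dy":0,"dz":0.011,"rx":0,"ry":0,"rz":0}]'
python3 -m inch '[{"dx":0,"dy":0,"dz":0.0012,"rx":0,"ry":0,"rz":0},{"dx":0,"dy":0,"dz":0.0025,"rx":0,"ry":0,"rz":0},{"dx":0,"dy":0,"dz":0.0025,"rx":0,"ry":0,"rz":0}]'
```

```text
time: 7.8
tool_pos: [0.5107, 0.2507, 0.0558]
tool_rot: [0.0, 0.988, 0.156, -0.0]
contact_force: [0.1, -0.1, -4.5]
gripper_width: 0.583
grasp_force: 64.7
time: 8.1
tool_pos: [0.5108, 0.2507, 0.054]
tool_rot: [0.0, 0.988, 0.156, -0.0]
contact_force: [-0.6, 0.2, -4.2]
gripper_width: 0.583
grasp_force: 64.7
```

```bash
python3 -m inch '[{"dx":0,"dy":0,"dz":0.001,"rx":0,"ry":0,"rz":0},{"dx":0,"dy":0,"dz":0.0015,"rx":0,"ry":0,"rz":0},{"dx":0,"dy":0,"dz":0.0015,"rx":0,"ry":0,"rz":0}]'
python3 -m inch '[{"dx":0,"dy":0,"dz":0.001,"rx":0,"ry":0,"rz":0},{"dx":0,"dy":0,"dz":0.001,"rx":0,"ry":0,"rz":0},{"dx":0,"dy":0,"dz":0.001,"rx":0,"ry":0,"rz":0}]'
```

```text
time: 8.4
tool_pos: [0.5109, 0.2507, 0.0529]
tool_rot: [0.0, 0.988, 0.156, -0.0]
contact_force: [-0.7, -0.2, -3.9]
gripper_width: 0.582
grasp_force: 64.7
time: 8.7
tool_pos: [0.5109, 0.2507, 0.0528]
tool_rot: [0.0, 0.988, 0.156, -0.0]
contact_force: [-3.3, -2.1, 3.0]
gripper_width: 0.581
grasp_force: 65.3
```

Seated: the force reversed at the expected height. Releasing and rising.

```bash
python3 -m inch '[{"dx":0,"dy":0,"dz":0,"rx":0,"ry":0,"rz":0},{"dx":0,"dy":0,"dz":0,"rx":0,"ry":0,"rz":0},{"dx":0,"dy":0,"dz":0,"rx":0,"ry":0,"rz":0},{"dx":0,"dy":0,"dz":0,"rx":0,"ry":0,"rz":0},{"dx":0,"dy":0,"dz":0,"rx":0,"ry":0,"rz":0}]' 1
python3 -m inch '[{"dx":0,"dy":0,"dz":-0.02,"rx":0,"ry":0,"rz":0},{"dx":0,"dy":0,"dz":-0.06,"rx":0,"ry":0,"rz":0},{"dx":0,"dy":0,"dz":-0.12,"rx":0,"ry":0,"rz":0},{"dx":0,"dy":0,"dz":-0.18,"rx":0,"ry":0,"rz":0},{"dx":0,"dy":0,"dz":-0.23,"rx":0,"ry":0,"rz":0}]'
python3 - <<'E'
from h import *
print(rel([.517,-.2785,.235]))
im=optics.grab_frame("scene");a=cv2.resize(im[160:250,250:370],None,fx=3.3,fy=3.3)
b=optics.grab_frame("wrist")
cv2.imwrite("pics/s2.png",np.hstack([cv2.resize(a,(400,300)),cv2.resize(b,(400,300))])[:,:,::-1])
E
```

```text
time: 9.2
tool_pos: [0.5111, 0.2508, 0.0522]
tool_rot: [-0.0, 0.988, 0.156, 0.0]
contact_force: [-0.7, 0.2, -0.6]
gripper_width: 1.004
grasp_force: 0.0
time: 9.7
tool_pos: [0.5114, 0.2509, 0.2407]
tool_rot: [-0.0, 0.988, 0.156, 0.002]
contact_force: [1.0, 0.4, -0.1]
gripper_width: 1.0
grasp_force: 0.0
[-0.1976  0.6316  0.0062]
```

View pics/s2.png

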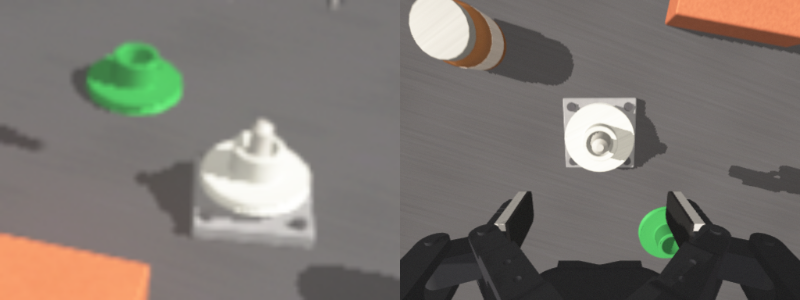

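The wheel sits flat and home on the seat: the post stands centred in its hub at about (598,145) in the right half. Going to the sleeve.

```bash
python3 -m inch '[{"dx":-0.018,"dy":0.058,"dz":0,"rx":0,"ry":0,"rz":0},{"dx":-0.035,"dy":0.115,"dz":0,"rx":0,"ry":0,"rz":0},{"dx":-0.053,"dy":0.172,"dz":0,"rx":0,"ry":0,"rz":0},{"dx":-0.07,"dy":0.23,"dz":0,"rx":0,"ry":0,"rz":0},{"dx":-0.088,"dy":0.287,"dz":0,"rx":0,"ry":0,"rz":0}]'
python3 -m inch '[{"dx":-0.018,"dy":0.058,"dz":0,"rx":0,"ry":0,"rz":0},{"dx":-0.035,"dy":0.115,"dz":0,"rx":0,"ry":0,"rz":0},{"dx":-0.053,"dy":0.172,"dz":0,"rx":0,"ry":0,"rz":0},{"dx":-0.07,"dy":0.23,"dz":0,"rx":0,"ry":0,"rz":0},{"dx":-0.088,"dy":0.287,"dz":0,"rx":0,"ry":0,"rz":0}]'
python3 -m inch '[{"dx":-0.01,"dy":0.03,"dz":0,"rx":0,"ry":0,"rz":-0.09},{"dx":-0.022,"dy":0.058,"dz":0,"rx":0,"ry":0,"rz":-0.18},{"dx":-0.022,"dy":0.058,"dz":0,"rx":0,"ry":0,"rz":-0.27},{"dx":-0.022,"dy":0.058,"dz":0,"rx":0,"ry":0,"rz":-0.36},{"dx":-0.022,"dy":0.058,"dz":0,"rx":0,"ry":0,"rz":-0.45}]'
python3 -m inch '[{"dx":0,"dy":0,"dz":0,"rx":0,"ry":0,"rz":0},{"dx":0,"dy":0,"dz":0,"rx":0,"ry":0,"rz":0},{"dx":0,"dy":0,"dz":0,"rx":0,"ry":0,"rz":0}]'
python3 - <<'E'
from h import *
print(state()["tool_rot"],state()["joint_pos"])
look("w6",["sleeve"])
print(proj("wrist",[.517,-.278,.08]))
E
```

```text
time: 10.3
tool_pos: [0.5144, 0.0089, 0.2366]
tool_rot: [0.0, 0.988, 0.156, 0.0]
contact_force: [1.0, -0.1, -0.5]
gripper_width: 0.996
grasp_force: 0.0
time: 10.8
tool_pos: [0.5183, -0.2315, 0.2366]
tool_rot: [0.0, 0.988, 0.156, 0.0]
contact_force: [0.9, -0.0, -0.8]
gripper_width: 1.001
grasp_force: 0.0
time: 11.3
tool_pos: [0.516, -0.2793, 0.2363]
tool_rot: [-0.0, 0.879, 0.477, -0.0]
contact_force: [-0.4, -0.3, 0.3]
gripper_width: 1.001
grasp_force: 0.0
time: 11.6
tool_pos: [0.5163, -0.279, 0.2363]
tool_rot: [0.0, 0.881, 0.474, 0.0]
contact_force: [-0.8, 0.9, 0.5]
gripper_width: 1.0
grasp_force: 0.0
[6.40344702e-05 8.80669655e-01 4.73730887e-01 3.95104203e-05] [-6.22187688e-01 -4.03631328e-02  1.69806939e+00  1.47427879e-05
  1.48373663e+00 -3.84374353e-02]
cam [ 0.557 -0.217  0.38 ] tcp [ 0.5163 -0.2789  0.2363]
sleeve 0.95 [254.2 167.7  55.9  60.6] mean rgb [225. 223. 217.]
sleeve 0.75 [302.1 230.8  51.2  62.3] mean rgb [ 75. 167.  88.]
[255.43092084 178.75358755]
```

View pics/w6.png

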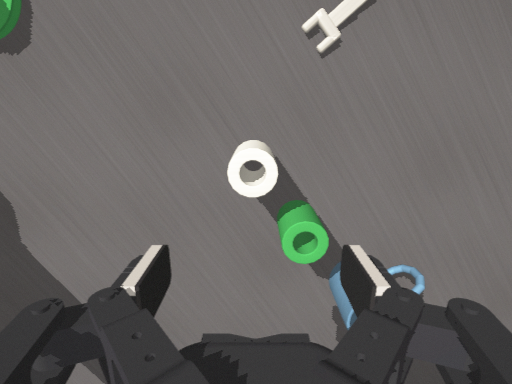

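The sleeve's top ring is centred at about (252.5,171.5). The green one is at (304,240), clear of the finger line.

```bash
python3 - <<'E'
from h import *
m=nets.outline_of("wrist","sleeve")[0]["bbox"]
S=ray("wrist",252.5,171.8,.08);print(S, "bottom-of-bbox check: top ring spans rows", m[1]+m[3]/2)
G=ray("wrist",304,240,.08);print(G)
print(rel([S[0],S[1],.13]),rel([S[0],S[1],.03]))
E
```

```text
[ 0.51857054 -0.27001457  0.08      ] bottom-of-bbox check: top ring spans rows 198.0
[ 0.52371108 -0.36782713  0.08      ]
[ 0.0109 -0.0038  0.1327] [ 0.0109 -0.0038  0.2577]
```

```bash
python3 -m inch '[{"dx":0.011,"dy":-0.004,"dz":0.04,"rx":0,"ry":0,"rz":0},{"dx":0.011,"dy":-0.004,"dz":0.09,"rx":0,"ry":0,"rz":0},{"dx":0.011,"dy":-0.004,"dz":0.13,"rx":0,"ry":0,"rz":0},{"dx":0.011,"dy":-0.004,"dz":0.15,"rx":0,"ry":0,"rz":0},{"dx":0.011,"dy":-0.004,"dz":0.16,"rx":0,"ry":0,"rz":0}]'
python3 - <<'E'
from h import *
im=look("w7",["sleeve"])
hsv=cv2.cvtColor(im,cv2.COLOR_RGB2GRAY)
for dx in(-.03,0,.03): print(proj("wrist",np.array([.5186,-.27,.08])))
s=state();print(rel([.5186,-.27,.03]))
cv2.imwrite("pics/w7c.png",cv2.resize(im[150:384,100:412],None,fx=2,fy=2)[:,:,::-1])
E
```

```text
time: 12.25
tool_pos: [0.5177, -0.2694, 0.1063]
tool_rot: [-0.001, 0.88, 0.474, -0.001]
contact_force: [-0.5, 0.0, 0.5]
gripper_width: 0.999
grasp_force: 0.0
cam [ 0.559 -0.207  0.25 ] tcp [ 0.5178 -0.2695  0.1063]
sleeve 0.92 [257.  216.7  81.8 103.2] mean rgb [225. 223. 215.]
sleeve 0.74 [323.9 299.9  67.1  98.3] mean rgb [ 65. 145.  76.]
[255.90229515 228.19228259]
[255.90229515 228.19228259]
[255.90229515 228.19228259]
[0.0001 0.0003 0.0973]
```

View pics/w7c.png

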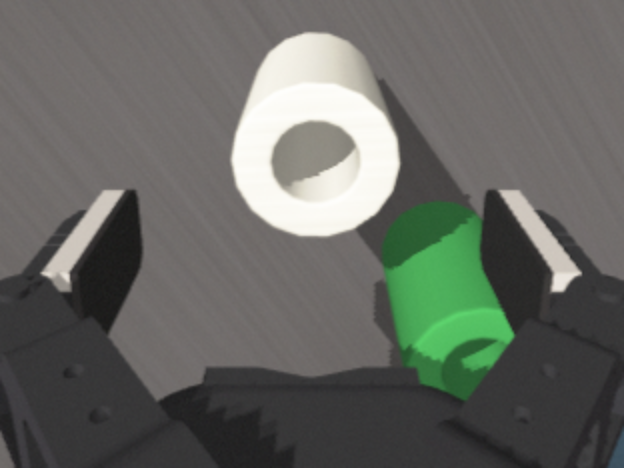

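The ring centre is at (257.7,230) against a prediction of (255.9,228), about 1 mm off. Descending and gripping.

```bash
python3 -m inch '[{"dx":-0.001,"dy":0.001,"dz":0.03,"rx":0,"ry":0,"rz":0},{"dx":-0.001,"dy":0.001,"dz":0.06,"rx":0,"ry":0,"rz":0},{"dx":-0.001,"dy":0.001,"dz":0.085,"rx":0,"ry":0,"rz":0},{"dx":-0.001,"dy":0.001,"dz":0.095,"rx":0,"ry":0,"rz":0},{"dx":-0.001,"dy":0.001,"dz":0.095,"rx":0,"ry":0,"rz":0}]'
python3 -m inch '[{"dx":0,"dy":0,"dz":0,"rx":0,"ry":0,"rz":0},{"dx":0,"dy":0,"dz":0,"rx":0,"ry":0,"rz":0},{"dx":0,"dy":0,"dz":0,"rx":0,"ry":0,"rz":0},{"dx":0,"dy":0,"dz":0,"rx":0,"ry":0,"rz":0},{"dx":0,"dy":0,"dz":0,"rx":0,"ry":0,"rz":0}]' -1
python3 -m inch '[{"dx":0,"dy":0,"dz":0,"rx":0,"ry":0,"rz":0},{"dx":0,"dy":0,"dz":0,"rx":0,"ry":0,"rz":0},{"dx":0,"dy":0,"dz":0,"rx":0,"ry":0,"rz":0}]'
```

```text
time: 12.85
tool_pos: [0.519, -0.2713, 0.0325]
tool_rot: [0.0, 0.88, 0.474, 0.0]
contact_force: [-0.0, 0.3, 0.6]
gripper_width: 1.004
grasp_force: 0.0
time: 13.35
tool_pos: [0.5196, -0.2717, 0.0344]
tool_rot: [0.001, 0.88, 0.475, 0.0]
contact_force: [-2.4, 1.5, 7.1]
gripper_width: 0.629
grasp_force: 63.5
time: 13.65
tool_pos: [0.5196, -0.2717, 0.0344]
tool_rot: [0.001, 0.88, 0.475, 0.0]
contact_force: [-2.3, 2.3, 5.7]
gripper_width: 0.626
grasp_force: 63.5
```

```bash
python3 -m inch '[{"dx":0,"dy":0,"dz":-0.02,"rx":0,"ry":0,"rz":0},{"dx":0,"dy":0,"dz":-0.06,"rx":0,"ry":0,"rz":0},{"dx":0,"dy":0,"dz":-0.11,"rx":0,"ry":0,"rz":0},{"dx":0,"dy":0,"dz":-0.16,"rx":0,"ry":0,"rz":0},{"dx":0,"dy":0,"dz":-0.207,"rx":0,"ry":0,"rz":0}]'
python3 -m inch '[{"dx":0.03,"dy":-0.028,"dz":0,"rx":0,"ry":0,"rz":0},{"dx":0.07,"dy":-0.064,"dz":0,"rx":0,"ry":0,"rz":0},{"dx":0.11,"dy":-0.101,"dz":0,"rx":0,"ry":0,"rz":0},{"dx":0.15,"dy":-0.138,"dz":0,"rx":0,"ry":0,"rz":0},{"dx":0.19,"dy":-0.175,"dz":0,"rx":0,"ry":0,"rz":0}]'
python3 -m inch '[{"dx":0.04,"dy":-0.037,"dz":0,"rx":0,"ry":0,"rz":0},{"dx":0.08,"dy":-0.074,"dz":0,"rx":0,"ry":0,"rz":0},{"dx":0.12,"dy":-0.11,"dz":0,"rx":0,"ry":0,"rz":0},{"dx":0.16,"dy":-0.147,"dz":0,"rx":0,"ry":0,"rz":0},{"dx":0.21,"dy":-0.193,"dz":0,"rx":0,"ry":0,"rz":0}]'
python3 -m inch '[{"dx":0,"dy":0,"dz":0,"rx":0,"ry":0,"rz":0},{"dx":0,"dy":0,"dz":0,"rx":0,"ry":0,"rz":0},{"dx":0,"dy":0,"dz":0,"rx":0,"ry":0,"rz":0}]'
python3 - <<'E'
from h import *
look("w8",["wheel","sleeve"])
T=state()["tool_pos"]
print("tip pred",proj("wrist",[.5105,.25,.106]),"sleeve top pred",proj("wrist",T+[0,0,.0456]))
E
```

```text
time: 14.15
tool_pos: [0.5184, -0.2707, 0.1999]
tool_rot: [0.0, 0.88, 0.475, 0.0]
contact_force: [0.5, -1.0, -4.7]
gripper_width: 0.626
grasp_force: 64.4
time: 14.65
tool_pos: [0.4843, -0.0655, 0.198]
tool_rot: [-0.0, 0.88, 0.474, 0.0]
contact_force: [1.1, 0.7, -4.1]
gripper_width: 0.621
grasp_force: 64.4
time: 15.15
tool_pos: [0.4485, 0.1551, 0.1982]
tool_rot: [0.0, 0.88, 0.474, 0.0]
contact_force: [1.1, -0.1, -4.8]
gripper_width: 0.623
grasp_force: 64.4
time: 15.45
tool_pos: [0.4493, 0.1531, 0.1978]
tool_rot: [0.0, 0.88, 0.474, -0.0]
contact_force: [0.0, 0.4, -4.4]
gripper_width: 0.626
grasp_force: 64.7
cam [0.49  0.215 0.342] tcp [0.4495 0.1527 0.1978]
wheel 0.7 [253.   61.  115.2 120.9] mean rgb [220. 218. 208.]
sleeve 0.72 [252.3  73.3 162.8 146.7] mean rgb [132. 128. 123.]
sleeve 0.6 [254.9 261.8 134.5 153.2] mean rgb [198. 195. 184.]
tip pred [251.41279603  49.23767044] sleeve top pred [255.86836288 302.27760713]
```

View pics/w8.png

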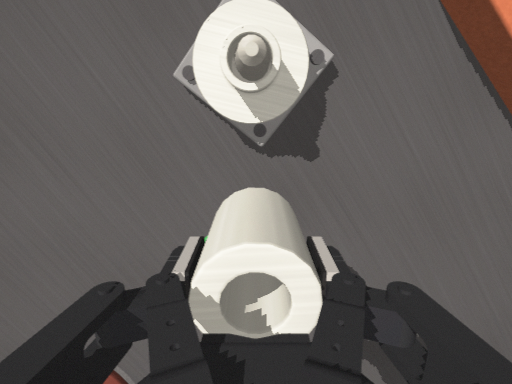

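The tip is at about (252,46), roughly 2 px from prediction, and the held sleeve is centred in the gripper. Moving over the post.

```bash
python3 -m inch '[{"dx":0.05,"dy":-0.001,"dz":0,"rx":0,"ry":0,"rz":0},{"dx":0.1,"dy":-0.002,"dz":0,"rx":0,"ry":0,"rz":0},{"dx":0.145,"dy":-0.003,"dz":0,"rx":0,"ry":0,"rz":0},{"dx":0.145,"dy":-0.003,"dz":0,"rx":0,"ry":0,"rz":0},{"dx":0.145,"dy":-0.003,"dz":0,"rx":0,"ry":0,"rz":0}]'
python3 -m inch '[{"dx":0,"dy":0,"dz":0.02,"rx":0,"ry":0,"rz":0},{"dx":0,"dy":0,"dz":0.04,"rx":0,"ry":0,"rz":0},{"dx":0,"dy":0,"dz":0.06,"rx":0,"ry":0,"rz":0},{"dx":0,"dy":0,"dz":0.06,"rx":0,"ry":0,"rz":0},{"dx":0,"dy":0,"dz":0.06,"rx":0,"ry":0,"rz":0}]'
python3 - <<'E'
from h import *
print(rel([.5112,.2512,.13]))
E
```

```text
time: 16.1
tool_pos: [0.5116, 0.2514, 0.1971]
tool_rot: [0.0, 0.88, 0.474, -0.001]
contact_force: [0.1, -0.1, -4.6]
gripper_width: 0.624
grasp_force: 64.8
time: 16.6
tool_pos: [0.5104, 0.2515, 0.1484]
tool_rot: [-0.0, 0.88, 0.474, -0.001]
contact_force: [0.3, 0.9, -4.1]
gripper_width: 0.629
grasp_force: 64.8
[0.0003 0.0011 0.0231]
```

```bash
python3 -m inch '[{"dx":0.0003,"dy":0.001,"dz":0.006,"rx":0,"ry":0,"rz":0},{"dx":0.0003,"dy":0.001,"dz":0.012,"rx":0,"ry":0,"rz":0},{"dx":0.0003,"dy":0.001,"dz":0.018,"rx":0,"ry":0,"rz":0},{"dx":0.0003,"dy":0.001,"dz":0.022,"rx":0,"ry":0,"rz":0},{"dx":0.0003,"dy":0.001,"dz":0.022,"rx":0,"ry":0,"rz":0}]'
python3 -m inch '[{"dx":0,"dy":0,"dz":0.004,"rx":0,"ry":0,"rz":0},{"dx":0,"dy":0,"dz":0.008,"rx":0,"ry":0,"rz":0},{"dx":0,"dy":0,"dz":0.008,"rx":0,"ry":0,"rz":0}]'
```

```text
time: 17.1
tool_pos: [0.5115, 0.2516, 0.1313]
tool_rot: [-0.0, 0.88, 0.475, -0.001]
contact_force: [-1.0, -0.0, -4.0]
gripper_width: 0.622
grasp_force: 64.8
time: 17.4
tool_pos: [0.5116, 0.2517, 0.1251]
tool_rot: [-0.0, 0.88, 0.475, -0.0]
contact_force: [0.1, 0.7, -5.2]
gripper_width: 0.623
grasp_force: 64.8
```

```bash
python3 -m inch '[{"dx":0,"dy":0,"dz":0.005,"rx":0,"ry":0,"rz":0},{"dx":0,"dy":0,"dz":0.01,"rx":0,"ry":0,"rz":0},{"dx":0,"dy":0,"dz":0.015,"rx":0,"ry":0,"rz":0},{"dx":0,"dy":0,"dz":0.015,"rx":0,"ry":0,"rz":0},{"dx":0,"dy":0,"dz":0.015,"rx":0,"ry":0,"rz":0}]'
python3 -m inch '[{"dx":0,"dy":0,"dz":0.001,"rx":0,"ry":0,"rz":0},{"dx":0,"dy":0,"dz":0.002,"rx":0,"ry":0,"rz":0},{"dx":0,"dy":0,"dz":0.002,"rx":0,"ry":0,"rz":0}]'
```

```text
time: 17.9
tool_pos: [0.5118, 0.2517, 0.1134]
tool_rot: [-0.0, 0.88, 0.474, -0.0]
contact_force: [0.9, 0.1, -3.9]
gripper_width: 0.624
grasp_force: 64.8
time: 18.2
tool_pos: [0.5119, 0.2518, 0.1121]
tool_rot: [0.0, 0.88, 0.475, -0.0]
contact_force: [0.2, -0.1, -3.9]
gripper_width: 0.628
grasp_force: 64.8
```

```bash
python3 -m inch '[{"dx":0,"dy":0,"dz":0.001,"rx":0,"ry":0,"rz":0},{"dx":0,"dy":0,"dz":0.0015,"rx":0,"ry":0,"rz":0},{"dx":0,"dy":0,"dz":0.0015,"rx":0,"ry":0,"rz":0},{"dx":0,"dy":0,"dz":0.0015,"rx":0,"ry":0,"rz":0}]'
python3 -m inch '[{"dx":0,"dy":0,"dz":0.001,"rx":0,"ry":0,"rz":0},{"dx":0,"dy":0,"dz":0.001,"rx":0,"ry":0,"rz":0},{"dx":0,"dy":0,"dz":0.001,"rx":0,"ry":0,"rz":0}]'
```

```text
time: 18.6
tool_pos: [0.5119, 0.2518, 0.1109]
tool_rot: [-0.0, 0.88, 0.475, 0.0]
contact_force: [-0.6, -0.6, -3.6]
gripper_width: 0.625
grasp_force: 64.8
time: 18.9
tool_pos: [0.5121, 0.2519, 0.1105]
tool_rot: [0.0, 0.88, 0.475, 0.0]
contact_force: [-1.4, -0.4, -0.7]
gripper_width: 0.628
grasp_force: 65.0
```

```bash
python3 -m inch '[{"dx":0,"dy":0,"dz":0.001,"rx":0,"ry":0,"rz":0},{"dx":0,"dy":0,"dz":0.001,"rx":0,"ry":0,"rz":0},{"dx":0,"dy":0,"dz":0.001,"rx":0,"ry":0,"rz":0}]'
```

```text
time: 19.2
tool_pos: [0.5123, 0.252, 0.1105]
tool_rot: [0.0, 0.88, 0.475, 0.0]
contact_force: [-4.2, -1.1, 6.4]
gripper_width: 0.62
grasp_force: 65.4
```

The sleeve is standing on the hub: TCP z is 0.1105 as predicted, and the load is taken. Releasing and rising.

```bash
python3 -m inch '[{"dx":0,"dy":0,"dz":0,"rx":0,"ry":0,"rz":0},{"dx":0,"dy":0,"dz":0,"rx":0,"ry":0,"rz":0},{"dx":0,"dy":0,"dz":0,"rx":0,"ry":0,"rz":0},{"dx":0,"dy":0,"dz":0,"rx":0,"ry":0,"rz":0},{"dx":0,"dy":0,"dz":0,"rx":0,"ry":0,"rz":0}]' 1
python3 -m inch '[{"dx":0,"dy":0,"dz":-0.02,"rx":0,"ry":0,"rz":0},{"dx":0,"dy":0,"dz":-0.05,"rx":0,"ry":0,"rz":0},{"dx":0,"dy":0,"dz":-0.1,"rx":0,"ry":0,"rz":0},{"dx":0,"dy":0,"dz":-0.15,"rx":0,"ry":0,"rz":0},{"dx":0,"dy":0,"dz":-0.2,"rx":0,"ry":0,"rz":0}]'
python3 -m inch '[{"dx":0,"dy":0,"dz":0,"rx":0,"ry":0,"rz":0},{"dx":0,"dy":0,"dz":0,"rx":0,"ry":0,"rz":0},{"dx":0,"dy":0,"dz":0,"rx":0,"ry":0,"rz":0}]'
python3 - <<'E'
from h import *
im=optics.grab_frame("scene");a=im[130:280,240:440]
b=optics.grab_frame("wrist")
cv2.imwrite("pics/s3.png",np.hstack([cv2.resize(a,(400,300)),cv2.resize(b,(400,300))])[:,:,::-1])
E
```

```text
time: 19.7
tool_pos: [0.512, 0.2517, 0.1092]
tool_rot: [0.0, 0.88, 0.474, -0.0]
contact_force: [0.8, 1.0, 0.7]
gripper_width: 1.002
grasp_force: 0.0
time: 20.2
tool_pos: [0.5118, 0.2517, 0.2723]
tool_rot: [0.0, 0.88, 0.475, 0.001]
contact_force: [0.0, -0.4, 0.3]
gripper_width: 1.003
grasp_force: 0.0
time: 20.5
tool_pos: [0.5114, 0.2516, 0.2685]
tool_rot: [-0.0, 0.88, 0.474, -0.001]
contact_force: [-0.7, -1.0, -0.3]
gripper_width: 1.0
grasp_force: 0.0
```

View pics/s3.png

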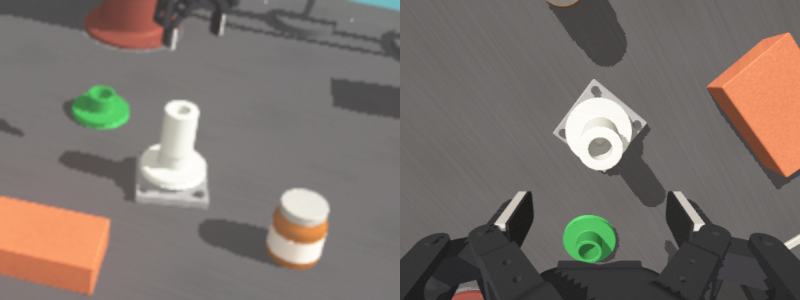

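The sleeve stands upright on the wheel's hub, at about (180,135) in the left half, and the wheel is flat on the fixture. The gripper is clear and the bystanders are undisturbed.

```bash
python3 -c "
from plant import ticket
print(ticket.job_done())"
```

```text
the job is handed in; nothing more can be done
None
```

The wheel is home on the seat, the sleeve stands squarely on its hub, and the job was handed in at about 20.6 s with the gripper clear and the brick, jar, wrench and mug left alone.

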